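Nudge the drip plate home on its two pins

ROBOT

A 6-joint arm with a two-finger parallel gripper is mounted at the origin on the work surface. World frame = base frame: x ahead of the robot, y to its left, z up, the work surface at z = 0. Lengths are in mm, angles in rad, forces in N, time in s.
With the tool pointing down it reaches from about 350 to 850 mm from the base axis. Payload 8.1 kg.
Tool frame: the origin (TCP) lies between the finger pads; the fingertips stand 8 mm ahead of it and the grasp point (between the pads) lies 11 mm behind it; z points along the fingers, y is the direction in which the jaws open and shut (so a half turn about z gives the same grasp; the last joint's range is limited). The gripper opens to 93 mm and grips with 3 to 60 N. Pads are 15 mm wide; open, the fingers measure 128 mm over their backs; the gripper's body (75 mm by 188 mm) begins 65 mm behind the grasp point.
Start: joints at [1.257, 0.13, 1.488, -0, 1.523, -0.085], TCP at [136.063, 584.373, 226.635] pointing down, gripper open.
Joint ranges: [-2.96, 2.96], [-0.89, 2.26], [0.02, 2.5], [-1.34, 4.48], [0, 2.73], [-2.66, 2.66]. Speed limits (rad/s): [2.39, 2.39, 2.79, 3.14, 3.14, 3.14].

INTERFACE

Orientations are given as a rotation vector (axis times angle).
In Python, from cell import * gives the robot as it stands.
- The arm moves only by the tool servo_tool, never from a script. Its argument "steps" is a list of rows, each an object of numbers: "rx", "ry", "rz": the turn, a rotation vector about the tool's x, y, z in degrees; "x", "y", "z": the shift along the tool's x, y, z in mm; "gripper": the opening, from 0 (shut) to 1 (fully open). A call has 1 to 10 rows; each row shifts and turns the commanded pose from where the row before left it, along the tool's axes as they then stand; what a row does not reach is not made up. A row lasts 1/10 s, in which the tool goes at most 50 mm and 8.59 degrees, less where a joint would pass 70% of its speed; a pose out of reach is approached as far as the arm can. A call with a gripper value outside its range is refused whole. The fingers move at their own pace and stop on an object; the grip force is fixed at half the most. Time passes only in rows, so rows that do not move let the fingers close. It gives the time, the measured TCP pose, the force and the opening at its end, in the units of the state.
- sense(): the state, without advancing time (a new reading comes with each control period).
- capture(name): name is "scene" or "top" or "wrist"; returns the picture (480x640x3 uint8, red, green, blue); there is no depth.
- camera_params(name): a dict with "mtx" (3x3 intrinsics, pixels), "eye" and "rotation" of the camera in the world. Camera axes: x right, y down, z forward; pixel columns grow to the right and rows downward; lengths in mm; the calibration is good to about 2 mm. A picture is of the moment at which its call begins: read the wrist's pose just before it. camera_params takes no time and is no camera call; for the wrist camera it gives the pose at the moment of the call.
- hand_in(): hands the job in, once; it reports no verdict.
The state is a dict: "time_s": time; "joint_pos": joint angles; "joint_velocities": joint speeds; "tau": joint torques, N m; "ee_pos": TCP position; "ee_rot": TCP orientation; "ft_force": force on the tool from outside, world axes, zero at the start; "ft_torque": the same for the moment, N m; "finger_gap": opening from 0.0 (shut) to 1.0 (fully open).
Only numpy, scipy, OpenCV 4.12 (cv2) and the standard library are available. Lean on these libraries where they do the work, as an engineer would, in place of code of your own. Each camera call takes 0.05 s, during which the arm holds its last target.

TASK

The perforated drip plate of the oil filler lies askew, riding on the tips of the two locating pins of the dark bed. Without gripping or lifting it, nudge it sideways and away from the robot with the fingertips until its two large holes drop over the two pins and it lies flat, fully down on the bed; then take the hand away. Leave the bottle, jar, caps, cup, spanner and brush where they are.

Things in the scene. Friction and masses are not known exactly. Their poses are not given: they have to be found in the camera images.
- bed: Fixed dark grey board on the table, 320 (its x) x 300 (its y) x 20 mm thick; origin at the centre of its underside, z up, x pointing away from the robot (turned up to 17 deg). On its top stand two bright steel pins and, on the robot's side, two grey rest strips 136 mm apart; all else of its top is open.
- strip_left (a point): Centre of the top of the left (+y) rest strip, a fixed grey bar on the bed: 70 mm along bed x, 32 mm along bed y, 10 mm high, so as high as the pin tips. Centre at bed (-120, 84) mm.
- strip_right (a point): Centre of the top of the right (-y) rest strip, a fixed grey bar on the bed: 70 mm along bed x, 32 mm along bed y, 10 mm high, so as high as the pin tips. Centre at bed (-120, -84) mm.
- plate: Loose aluminium plate, 160 (x) x 180 (y) x 8 mm, 0.35-0.7 kg, dotted with small drain holes, two large 16 mm holes. Origin: centre of its underside. Starts level on pin tips and strips, 10 mm above the bed's top, 25-50 mm short of home (towards bed -x), up to 14 mm to either side, turned up to 7 deg.
- home (a point): Point on the bed's top, above the bed's origin, where the plate's origin lies when it is home, its axes parallel to the bed's. On coming home the plate's robot-side edge clears the strips by 5 mm and it drops 10 mm. It takes 3 to 10 N to slide it; the pins stop it when the holes have caught.
- pin_left (a point): Tip of the left (+y) locating pin, at bed (15, 65) mm, 10 mm above the bed's top. The pin is 12 mm thick for its lower 5 mm and tapers to 5 mm at the tip.
- pin_right (a point): Tip of the right (-y) locating pin, at bed (15, -65) mm, 10 mm above the bed's top. The pin is 12 mm thick for its lower 5 mm and tapers to 5 mm at the tip.
- hole_left (a point): Centre of the lower mouth of the plate's left (+y) large hole, at plate (15, 65, 0) mm; 16 mm across, so 2 mm free all round the left pin.
- hole_right (a point): Centre of the lower mouth of the plate's right (-y) large hole, at plate (15, -65, 0) mm; 16 mm across, so 2 mm free all round the right pin.
- sample_bottle_mid (a point): Bystander, not to be disturbed: tall amber bottle, black cap, 60 mm across, 170 mm high, standing on the table to the left of the bed; this point is about its middle.
- oil_jar_mid (a point): Bystander, not to be disturbed: low amber jar with steel lid, 64 mm across, 65 mm high, standing on the far margin of the bed; this point is about its middle.
- cap_a_mid (a point): Bystander, not to be disturbed: loose black screw cap, 38 mm across, 18 mm high, on the far margin of the bed; this point is about its middle.
- cap_b_mid (a point): Bystander, not to be disturbed: loose black screw cap, 38 mm across, 18 mm high, on the table to the left of the bed; this point is about its middle.
- steel_cup_mid (a point): Bystander, not to be disturbed: open steel cup, 70 mm across, 70 mm high, on the table to the right of the bed; this point is about its middle.
- spanner_mid (a point): Bystander, not to be disturbed: spanner 160 mm long, lying on the table to the right of the bed; this point is about its middle.
- brush_mid (a point): Bystander, not to be disturbed: white brush 190 mm long, lying on the table to the left of the bed; this point is about its middle.
Things that resemble listed ones, but are neither listed nor needed, are in the scene too. Of the things like the plate, leave any that is orange or pink; of the rest the larger one is meant.

How it is judged:
By the outcome, as a careful person would: the job done as asked, in the order asked, and still so for the second after the job is handed in, with the robot touching nothing.
It also fails if it takes over 64 s, if anything falls off the work surface, if the arm or the gripper's body presses on something with over 40 N, if the wrist force passes 120 N, or if a joint passes its speed limit or range.

## Working session

There is one attempt and no reset: what is moved stays moved. The work goes in short steps, Python scripts to look and compute and a tool call to move; the robot and the scene stay as the last step left them, time stands still between calls to the robot, and variables do not carry over. Pictures are saved under pics/ and viewed, and the job is handed in when it is done.

Besides the shell and the picture viewer there is one more tool, called after "Emit:" by a JSON object that holds its "fn" and its "kwargs", one argument or row to a line. servo_tool: Moves the arm, as the interface text tells. Its arguments: {"type":"object","properties":{"steps":{"type":"array"}},"required":["steps"]}

```bash
mkdir -p pics; python3 - <<'E'
from cell import *
import cv2
s=sense();print(s)
for n in("scene","top","wrist"):
    p=camera_params(n);print(n,p)
    cv2.imwrite(f"pics/{n}0.png",capture(n)[:,:,::-1])
E
```

```text
{'time_s': 0.0, 'joint_pos': array([ 1.25658463e+00,  1.31166610e-01,  1.48926043e+00,  1.03432257e-05,
        1.52302307e+00, -8.54094979e-02]), 'joint_velocities': array([-1.34009122e-03, -1.50260488e-03,  1.98494919e-03, -7.72510477e-05,
        5.70512198e-04,  1.72086665e-03]), 'tau': array([ 5.39693774e-04, -5.59846115e+01, -4.91763818e+01,  7.68406922e-02,
        3.57774447e-02, -1.02447593e-04]), 'ee_pos': array([135.89366424, 583.835385  , 225.59455201]), 'ee_rot': array([-3.58575615e-01, -3.12067939e+00,  2.85607053e-03]), 'ft_force': array([ 0.89714371, -0.93213783, -0.59517516]), 'ft_torque': array([-0.08000513, -0.00670712,  0.00804509]), 'finger_gap': 0.9963638443540972}
scene {'mtx': array([[440.99636839,   0.        , 322.03602912],
       [  0.        , 440.99636839, 243.64161294],
       [  0.        ,   0.        ,   1.        ]]), 'eye': array([ 772.1288291 , -392.56364669,  941.35623186]), 'rotation': array([-2.48339025, -0.78293031,  0.23192388])}
top {'mtx': array([[514.95261526,   0.        , 314.5423743 ],
       [  0.        , 514.95261526, 238.13790035],
       [  0.        ,   0.        ,   1.        ]]), 'eye': array([ 250.85036348,   68.61438658, 1189.68445404]), 'rotation': array([-2.12008773,  2.14867829, -0.23527823])}
wrist {'mtx': array([[379.43739936,   0.        , 318.57113911],
       [  0.        , 379.43739936, 238.06689591],
       [  0.        ,   0.        ,   1.        ]]), 'eye': array([ 55.95450839, 602.01181999, 383.36635956]), 'rotation': array([2.26959282, 1.80039645, 0.26526978])}
```

View pics/scene0.png

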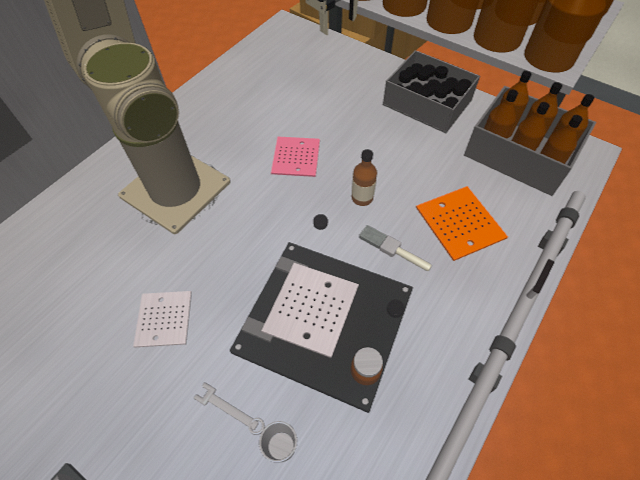

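View pics/top0.png

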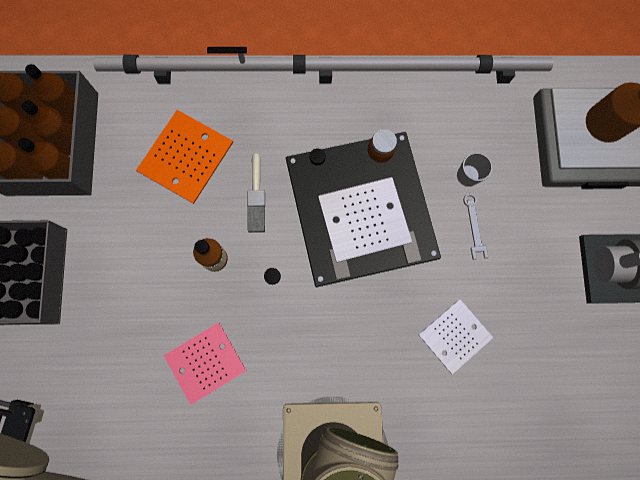

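View pics/wrist0.png

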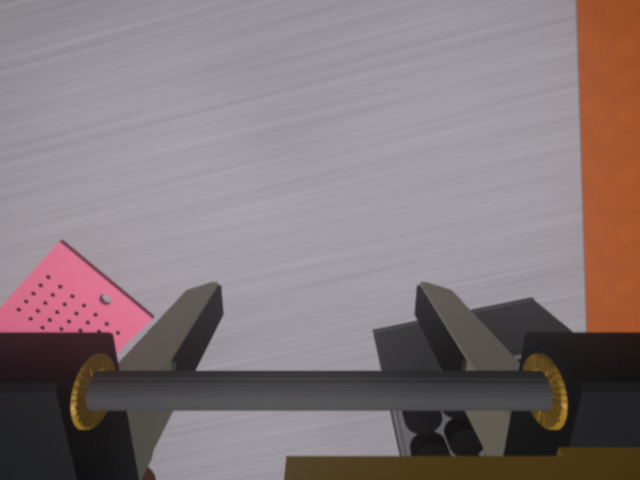

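In the top view there are four plate-like things: orange (185,157), pink (205,363), a small white one (456,337) and a larger white one on the bed (365,219). The larger white one is meant: it isn't orange or pink, it's bigger than the other white one, and it rides on the bed's strips. I'll confirm that in an enlarged crop and measure it.

```bash
cat > h.py <<'E'
import numpy as np, cv2
from scipy.spatial.transform import Rotation as R
from cell import *
def ray(p,uv,z):
    d=R.from_rotvec(p["rotation"]).as_matrix()@np.linalg.inv(p["mtx"])@np.array([uv[0],uv[1],1.])
    e=np.array(p["eye"]); return e+d*(z-e[2])/d[2]
def proj(p,X):
    c=R.from_rotvec(p["rotation"]).as_matrix().T@(np.array(X,float)-p["eye"]); q=p["mtx"]@c; return q[:2]/q[2]
def quad(mask,seed):
    n,l,st,ce=cv2.connectedComponentsWithStats(mask.astype(np.uint8)*255)
    m=(l==l[seed[1],seed[0]]).astype(np.uint8)*255
    c=max(cv2.findContours(m,cv2.RETR_EXTERNAL,cv2.CHAIN_APPROX_NONE)[0],key=cv2.contourArea)
    return c,cv2.boxPoints(cv2.minAreaRect(c)),m
E
python3 - <<'E'
from h import *
for n,seeds in(("top",((350,250),(300,230))),("scene",((320,280),(250,320)))):
    im=cv2.imread(f"pics/{n}0.png"); p=camera_params(n)
    g=im.max(2); 
    ma=g>190 if n=="top" else g>190
    for (nm,mask,sd,z) in(("plate",(im.min(2)>195),seeds[0],38),("bed",g<80,seeds[1],20)):
        print(n,nm,im[sd[1],sd[0]],mask[sd[1],sd[0]])
        c,b,m=quad(mask,sd)
        e=cv2.approxPolyDP(cv2.convexHull(c),4,True)[:,0]
        print(e.tolist())
        # raycast hull, minAreaRect in world
        W=np.array([ray(p,q,z)[:2] for q in c[:,0].astype(float)],np.float32)
        print(cv2.minAreaRect(W), cv2.boxPoints(cv2.minAreaRect(W)).round(1).tolist())
im=cv2.imread("pics/top0.png")[110:300,260:460]
cv2.imwrite("pics/crop0.png",cv2.resize(im,None,fx=3,fy=3,interpolation=cv2.INTER_CUBIC))
E
```

```text
top plate [212 199 206] True
[[391, 178], [410, 241], [337, 260], [319, 196]]
((517.743408203125, -82.6568374633789), (157.25015258789062, 178.4038848876953), 14.261369705200195) [[419.6000061035156, -15.600000381469727], [463.5, -188.5], [615.9000244140625, -149.6999969482422], [572.0, 23.200000762939453]]
top bed [161 157 163] False
[[639, 0], [639, 479], [85, 479], [46, 471], [0, 399], [0, 0]]
((514.7539672851562, -8.06964111328125), (1155.7371826171875, 1626.3729248046875), 0.22724655270576477) [[-66.30000305175781, 802.7999877929688], [-59.900001525878906, -823.5], [1095.800048828125, -819.0], [1089.4000244140625, 807.4000244140625]]
scene plate [194 194 207] False
[[639, 0], [639, 479], [0, 479], [0, 0]]
((265.09747314453125, 270.29443359375), (2346.73291015625, 1561.164794921875), 34.448394775390625) [[-1144.0, 250.3000030517578], [-261.0, -1037.0999755859375], [1674.199951171875, 290.29998779296875], [791.2000122070312, 1577.699951171875]]
scene bed [112 112 117] False
[[639, 0], [639, 479], [0, 479], [0, 0]]
((254.99447631835938, 283.5020751953125), (2393.4931640625, 1592.27197265625), 34.44838333129883) [[-1182.199951171875, 263.1000061035156], [-281.5, -1050.0], [1692.199951171875, 303.8999938964844], [791.5, 1617.0]]
```

View pics/crop0.png

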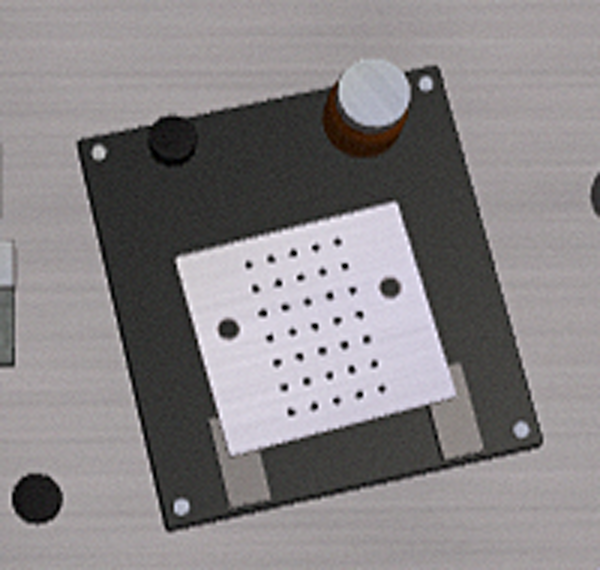

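The crop confirms the candidate: a white plate with two large holes at crop (228,328) and (390,288), riding over the two grey strips. Its rough size of 157x178 mm fits. Next I'll measure the bed and the holes.

```bash
cat >> h.py <<'E'
def order(P):  # world 2D quad
    return P
def rectW(p,c,z):
    W=np.array([ray(p,q,z)[:2] for q in c.astype(float)],np.float32)
    return cv2.minAreaRect(W)
def bedframe(p,im,seed,zs=20,thr=75):
    c,b,m=quad(im.max(2)<thr,seed)
    return c,m
E
python3 - <<'E'
from h import *
D={"top":((350,250),(300,190),195),"scene":((290,290),(300,365),200)}
for n,(ps,bs,t) in D.items():
    im=cv2.imread(f"pics/{n}0.png"); p=camera_params(n)
    print(n,im[bs[1],bs[0]],im[ps[1],ps[0]])
    c,b,m=quad(im.max(2)<80,bs)
    h=cv2.convexHull(c); e=cv2.approxPolyDP(h,3,True)[:,0]
    print("bed",[(q.tolist(),ray(p,q,20)[:2].round(1).tolist()) for q in e])
    print(rectW(p,c[:,0],20))
    c,b,m=quad(im.min(2)>t,ps)
    e=cv2.approxPolyDP(cv2.convexHull(c),3,True)[:,0]
    print("plate",[(q.tolist(),ray(p,q,38)[:2].round(1).tolist()) for q in e],rectW(p,c[:,0],38))
    # dark holes within plate
    f=np.zeros_like(m);cv2.drawContours(f,[cv2.convexHull(c)],-1,255,-1)
    hol=((im.max(2)<150)&(cv2.erode(f,np.ones((7,7)))>0)).astype(np.uint8)
    k,l,st,ce=cv2.connectedComponentsWithStats(hol)
    for i in range(1,k):
        if st[i,4]>25: print("hole",st[i],ce[i].round(1),ray(p,ce[i],38)[:2].round(1))
    # bright screws
    k,l,st,ce=cv2.connectedComponentsWithStats((im.min(2)>150).astype(np.uint8))
    for i in range(1,k):
        if 15<st[i,4]<120: print("screw",st[i,4],ce[i].round(1),ray(p,ce[i],20)[:2].round(1))
E
```

```text
top [41 44 40] [212 199 206]
bed [([405, 132], [735.8, -191.0]), ([440, 257], [428.7, -257.2]), ([315, 286], [365.4, 33.2]), ([286, 157], [673.9, 97.3])]
((552.5957641601562, -79.18472290039062), (322.5799255371094, 299.7884216308594), 12.079523086547852)
plate [([391, 178], [614.2, -148.4]), ([410, 241], [463.8, -185.4]), ([337, 260], [421.9, -17.0]), ([319, 196], [572.0, 21.1])] ((517.743408203125, -82.6568374633789), (157.25015258789062, 178.4038848876953), 14.261369705200195)
hole [386 203   8   6  36] [389.5 205.4] [ 548.1 -142. ]
hole [333 216   7   7  39] [335.7 219.1] [516.8 -16.4]
screw 90 [221.7  61.3] [922.7 254.2]
screw 21 [190.7  61.5] [922.2 330.2]
screw 17 [106.8  72.1] [894.  532.6]
screw 24 [233.1  72.3] [893.2 225.8]
screw 29 [570.6  76. ] [ 882.5 -614.9]
screw 37 [582.9  76.2] [ 881.9 -646.1]
screw 37 [97.7 94. ] [836.5 550.9]
screw 21 [139.4  85.3] [858.9 452.2]
screw 22 [183.6  84.5] [861.  345.6]
screw 33 [193.7  84.8] [860.2 321. ]
screw 32 [227.2 114.4] [782.8 238.6]
screw 18 [118.2 137.3] [725.4 495.8]
screw 28 [241.9 152.3] [686.3 202.2]
screw 24 [134.  169.
[... 2509 characters left out ...]
0.7 290.4]
hole [119 180 112  54 420] [184.  209.8] [ 99.1 -54.2]
hole [ 425  191  161  289 3698] [508.8 329.4] [898.  115.2]
hole [313 214  16  16 206] [320.2 221.5] [403.7 113.5]
hole [424 219  31  42  49] [439.6 241. ] [673.5 231.7]
hole [359 225  70  46 492] [377.6 240.3] [549.6 147.8]
hole [  230   242   183   171 12481] [328.8 330.2] [ 582.6 -107.7]
hole [325 282   7   6  33] [327.8 284.4] [518.4 -18.9]
hole [303 332   8   7  42] [306.3 335.4] [ 549.7 -144.7]
hole [261 423  35  37 504] [274.4 437. ] [ 618.9 -341.5]
hole [ 50 463  37  17 364] [ 67.9 473.2] [ 347.5 -606.7]
screw 33 [615.5  33.7] [ 780.4 1355.2]
screw 16 [620.9  41.3] [ 808.  1321.6]
screw 20 [364.9 401. ] [ 723.4 -183.4]
```

Both views agree: the bed is turned about 12° and the plate about 14°. The plate is roughly 33 mm short of home and 4–6 mm too far left. My plan is a two-finger push on its left edge to square it and shift it right, then a two-finger push on the robot-side edge. First I'll move over the bed for a close wrist view.

Emit:
{"fn": "servo_tool", "kwargs": {
  "steps": [
    {"x": -29,"y": -31,"z": -3},
    {"x": -29,"y": -31,"z": -3},
    {"x": -29,"y": -31,"z": -3},
    {"x": -29,"y": -31,"z": -3},
    {"x": -29,"y": -31,"z": -3},
    {"x": -29,"y": -31,"z": -3},
    {"x": -29,"y": -31,"z": -3},
    {"x": -29,"y": -31,"z": -3},
    {"x": -29,"y": -31,"z": -3},
    {"x": -29,"y": -31,"z": -3}
  ]
}}

```text
$.steps[0]: bad value
```

```bash
cat >> h.py <<'E'
def goto(x,y,z,yaw):
    "report remaining moves; yaw = heading of tool y, deg. shift in present tool axes, turn about tool z"
    s=sense(); M=R.from_rotvec(s["ee_rot"]).as_matrix()
    cur=np.degrees(np.arctan2(M[1,1],M[0,1]))
    d=M.T@(np.array([x,y,z])-s["ee_pos"])
    print("t",round(s["time_s"],2),"pos",s["ee_pos"].round(1),"yaw",cur.round(2),"zaxis",M[:,2].round(3),"F",s["ft_force"].round(1),"gap",round(s["finger_gap"],3))
    print("shift tool",d.round(1),"rz",round(-((yaw-cur+180)%360-180),2))
E
python3 -c "
from h import *
goto(559,-160,200,12.1)"
```

```text
t 0.15 pos [135.9 584.  225.8] yaw 76.89 zaxis [-0.    -0.001 -1.   ] F [-0.6 -0.  -0.8] gap 1.002
shift tool [-580.8 -628.6   26.6] rz 64.79
```

Emit:
{"fn": "servo_tool", "kwargs": {
  "steps": [
    {"x": -29,"y": -31,"z": -3,"rx": 0,"ry": 0,"rz": 0,"gripper": 1},
    {"x": -29,"y": -31,"z": -3,"rx": 0,"ry": 0,"rz": 0,"gripper": 1},
    {"x": -29,"y": -31,"z": -3,"rx": 0,"ry": 0,"rz": 0,"gripper": 1},
    {"x": -29,"y": -31,"z": -3,"rx": 0,"ry": 0,"rz": 0,"gripper": 1},
    {"x": -29,"y": -31,"z": -3,"rx": 0,"ry": 0,"rz": 0,"gripper": 1},
    {"x": -29,"y": -31,"z": -3,"rx": 0,"ry": 0,"rz": 0,"gripper": 1},
    {"x": -29,"y": -31,"z": -3,"rx": 0,"ry": 0,"rz": 0,"gripper": 1},
    {"x": -29,"y": -31,"z": -3,"rx": 0,"ry": 0,"rz": 0,"gripper": 1},
    {"x": -29,"y": -31,"z": -3,"rx": 0,"ry": 0,"rz": 0,"gripper": 1},
    {"x": -29,"y": -31,"z": -3,"rx": 0,"ry": 0,"rz": 0,"gripper": 1}
  ]
}}

```text
time_s: 1.15
ee_pos: [348.6, 215.1, 256.7]
ee_rot: [0.358, 3.121, 0.0]
ft_force: [0.2, -0.5, 0.5]
finger_gap: 0.998
```

```bash
python3 -c "
from h import *
goto(559,-160,200,12.1)"
```

```text
t 1.15 pos [348.6 215.1 256.7] yaw 76.91 zaxis [ 0.  0. -1.] F [ 0.2 -0.5  0.5] gap 0.998
shift tool [-289.9 -317.7   56.7] rz 64.81
```

Emit:
{"fn": "servo_tool", "kwargs": {
  "steps": [
    {"x": -29,"y": -32,"z": 3,"rx": 0,"ry": 0,"rz": 0,"gripper": 1},
    {"x": -29,"y": -32,"z": 3,"rx": 0,"ry": 0,"rz": 0,"gripper": 1},
    {"x": -29,"y": -32,"z": 3,"rx": 0,"ry": 0,"rz": 0,"gripper": 1},
    {"x": -29,"y": -32,"z": 3,"rx": 0,"ry": 0,"rz": 0,"gripper": 1},
    {"x": -29,"y": -32,"z": 3,"rx": 0,"ry": 0,"rz": 0,"gripper": 1},
    {"x": -29,"y": -32,"z": 3,"rx": 0,"ry": 0,"rz": 0,"gripper": 1},
    {"x": -29,"y": -32,"z": 3,"rx": 0,"ry": 0,"rz": 0,"gripper": 1},
    {"x": -29,"y": -32,"z": 3,"rx": 0,"ry": 0,"rz": 0,"gripper": 1},
    {"x": -29,"y": -32,"z": 3,"rx": 0,"ry": 0,"rz": 0,"gripper": 1},
    {"x": -29,"y": -32,"z": 3,"rx": 0,"ry": 0,"rz": 0,"gripper": 1}
  ]
}}

```text
time_s: 2.15
ee_pos: [558.5, -162.5, 226.1]
ee_rot: [-0.359, -3.121, -0.0]
ft_force: [0.3, 1.0, -0.1]
finger_gap: 1.004
```

Emit:
{"fn": "servo_tool", "kwargs": {
  "steps": [
    {"x": 0,"y": 0,"z": 3,"rx": 0,"ry": 0,"rz": 8,"gripper": 1},
    {"x": 0,"y": 0,"z": 3,"rx": 0,"ry": 0,"rz": 8,"gripper": 1},
    {"x": 0,"y": 0,"z": 3,"rx": 0,"ry": 0,"rz": 8,"gripper": 1},
    {"x": 0,"y": 0,"z": 3,"rx": 0,"ry": 0,"rz": 8,"gripper": 1},
    {"x": 0,"y": 0,"z": 3,"rx": 0,"ry": 0,"rz": 8,"gripper": 1},
    {"x": 0,"y": 0,"z": 3,"rx": 0,"ry": 0,"rz": 8,"gripper": 1},
    {"x": 0,"y": 0,"z": 3,"rx": 0,"ry": 0,"rz": 8,"gripper": 1},
    {"x": 0,"y": 0,"z": 3,"rx": 0,"ry": 0,"rz": 8,"gripper": 1},
    {"x": 0,"y": 0,"z": 0,"rx": 0,"ry": 0,"rz": 0.8,"gripper": 1},
    {"x": 0,"y": 0,"z": 0,"rx": 0,"ry": 0,"rz": 0,"gripper": 1}
  ]
}}

```text
time_s: 3.15
ee_pos: [557.9, -160.7, 202.4]
ee_rot: [-1.971, -2.446, 0.0]
ft_force: [0.2, -0.2, 0.3]
finger_gap: 0.999
```

```bash
python3 - <<'E'
from h import *
goto(559,-160,200,12.1)
p=camera_params("wrist");im=capture("wrist")
cv2.imwrite("pics/wrist1.png",im[:,:,::-1]);print(p); import pickle; pickle.dump(p,open("w1.pkl","wb"))
E
```

```text
t 3.15 pos [ 557.9 -160.7  202.4] yaw 12.28 zaxis [-0.001  0.    -1.   ] F [ 0.2 -0.2  0.3] gap 0.999
shift tool [0.4 1.2 2.4] rz 0.18
{'mtx': array([[379.43739936,   0.        , 318.57113911],
       [  0.        , 379.43739936, 238.06689591],
       [  0.        ,   0.        ,   1.        ]]), 'eye': array([540.08766469, -81.59131137, 360.0814867 ]), 'rotation': array([2.83029598, 0.30330574, 0.04291019])}
```

View pics/wrist1.png

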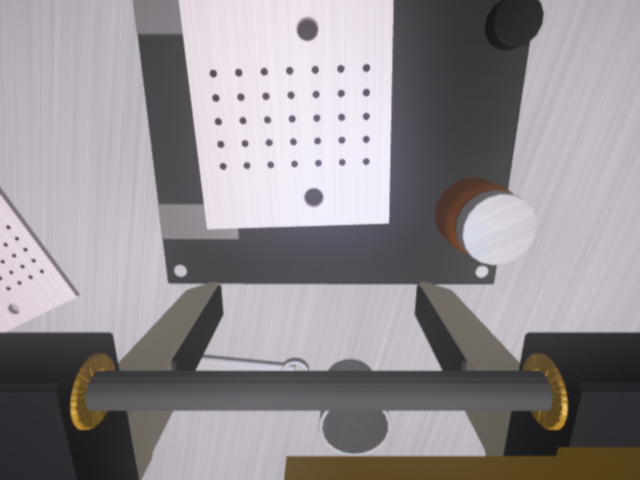

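The wrist view shows the plate with its holes at (307,29) and (314,197), the bed's near, far and right edges, the strips, the jar and cap, and the cup at (355,425). I'll fit the bed's edges and measure the holes.

```bash
cat >> h.py <<'E'
def fit(p,pts,z):
    W=np.array([ray(p,q,z)[:2] for q in pts],np.float32)
    vx,vy,x,y=cv2.fitLine(W,cv2.DIST_HUBER,0,.01,.01).ravel()
    r=np.abs((W[:,0]-x)*vy-(W[:,1]-y)*vx)
    return np.array([vx,vy]),np.array([x,y]),np.median(r)
def edge_row(g,r,a,b,thr):   # subpixel crossing along row r between cols a..b
    v=g[r,a:b].astype(float)-thr; i=np.where(v[:-1]*v[1:]<=0)[0]
    return None if len(i)==0 else (a+i[0]+v[i[0]]/(v[i[0]]-v[i[0]+1]) ,r)
def edge_col(g,c,a,b,thr):
    q=edge_row(g.T,c,a,b,thr); return None if q is None else (q[1],q[0])
E
python3 - <<'E'
from h import *
import pickle
p=pickle.load(open("w1.pkl","rb"));im=cv2.imread("pics/wrist1.png");g=cv2.cvtColor(im,cv2.COLOR_BGR2GRAY)
E={}
E["near"]=(fit(p,[q for r in range(45,195,3) if (q:=edge_row(g,r,120,180,110))],20))
E["far"]=(fit(p,[q for r in range(75,160,3) if (q:=edge_row(g,r,500,545,110))],20))
E["right"]=(fit(p,[q for c in list(range(225,420,4))if (q:=edge_col(g,c,255,300,110))],20))
E["pl_near"]=(fit(p,[q for r in range(50,190,3) if (q:=edge_row(g,r,160,220,130))],38))
E["pl_far"]=(fit(p,[q for r in range(20,210,3) if (q:=edge_row(g,r,375,405,130))],38))
E["pl_right"]=(fit(p,[q for c in range(250,380,4) if (q:=edge_col(g,c,210,240,130))],38))
for k,(d,o,r) in E.items(): print(k,"ang",np.degrees(np.arctan2(d[1],d[0])).round(2),o.round(1),"res",r.round(2))
f=np.radians(12.1)
for y in [12.1]:
    u=np.array([np.cos(f),np.sin(f)]);v=np.array([-u[1],u[0]])
    n,fa,ri=E["near"][1]@u,E["far"][1]@u,E["right"][1]@v
    print("bed length",fa-n)
    C=u*(n+fa)/2+v*(ri+150); print("bed centre",C)
m=(g<110).astype(np.uint8);k,l,st,ce=cv2.connectedComponentsWithStats(m)
H=[]
for i in range(1,k):
    if 200<st[i,4]<700 and 290<ce[i][0]<330: 
        X=ray(p,ce[i],38)[:2];H.append(X);print("hole",st[i],ce[i].round(1),X.round(1))
H=np.array(H);d=H[0]-H[1];print("dist",np.linalg.norm(d),"yaw",np.degrees(np.arctan2(-d[0],d[1])))
mid=H.mean(0)-C;print("hole mid in bed",mid@u,mid@v,"err",mid@u-15,mid@v)
print("plate near/right in bed",(E["pl_near"][1]-C)@u,(E["pl_far"][1]-C)@u,(E["pl_right"][1]-C)@v)
E
```

```text
near ang -77.85 [ 400.1 -128. ] res 0.02
far ang -78.04 [704.7 -40.6] res 0.04
right ang 12.05 [ 559.  -230.4] res 0.08
pl_near ang -75.93 [436.4 -89.7] res 0.02
pl_far ang -75.74 [598.6 -75. ] res 0.05
pl_right ang 14.13 [ 554.1 -167.9] res 0.04
bed length 316.12726221891387
bed centre [551.21623345 -78.66074352]
hole [298  20  19  20 285] [307.   29.3] [516.7 -17.6]Traceback (most recent call last):
  File "<stdin>", line 23, in <module>
IndexError: index 1 is out of bounds for axis 0 with size 1
```

```bash
python3 - <<'E'
from h import *
import pickle
p=pickle.load(open("w1.pkl","rb"));im=cv2.imread("pics/wrist1.png");g=cv2.cvtColor(im,cv2.COLOR_BGR2GRAY)
f=np.radians(12.05);u=np.array([np.cos(f),np.sin(f)]);v=np.array([-u[1],u[0]])
C=np.array([551.2,-78.7])
H=[]
for cx,cy in((307,29),(314,197)):
    w=g[cy-14:cy+15,cx-14:cx+15];m=(w<160).astype(np.uint8);k,l,st,ce=cv2.connectedComponentsWithStats(m)
    i=1+st[1:,4].argmax();X=ray(p,ce[i]+[cx-14,cy-14],38)[:2];H.append(X);print(st[i],X)
d=H[0]-H[1];print("dist",np.linalg.norm(d),"yaw",np.degrees(np.arctan2(-d[0],d[1])))
mid=(H[0]+H[1])/2-C;print("err",mid@u-15,mid@v)
for h in H: print((h-C)@u,(h-C)@v)
# strip right: col profile at x=180 & end
for c in (185,195,205): print([ (c,r) for r in range(195,245) if abs(int(g[r+1,c])-int(g[r,c]))>25])
for c in (185,195):
  print([((ray(p,(c,r),30)[:2]-C)@v).round(1) for r in (204,239)])
E
```

```text
[  4   3  21  23 376] [516.61736422 -17.27184427]
[  5   6  18  17 246] [ 548.19782341 -142.56148808]
dist 129.20843722448333 yaw 14.147255093080863
err -33.63232794684046 2.7333426576861894
-20.996573153653298 67.29428601433466
-16.268082740027516 -61.82760069896232
[(185, 238)]
[(195, 238)]
[(205, 238)]
[np.float64(-70.1), np.float64(-102.6)]
[np.float64(-70.1), np.float64(-102.6)]
```

The wrist view gives the plate 33.6 mm short of home, about 5 mm left (corrected against the right strip, which must lie at −84) and turned +2.1°. I'll put the hand on the left side, fingers along the bed's x.

```bash
cat >> h.py <<'E'
F=np.radians(12.05);U=np.array([np.cos(F),np.sin(F)]);V=np.array([-U[1],U[0]]);C=np.array([551.7,-81.0])
def tobed(w): d=np.array(w)[:2]-C; return np.array([d@U,d@V])
def gobed(bx,by,z,yaw):
    w=C+U*bx+V*by; print("now bed",tobed(sense()["ee_pos"]).round(1)); goto(w[0],w[1],z,12.05+yaw)
E
python3 -c "
from h import *
gobed(-25,116,34,0)"
```

```text
now bed [-10.5 -79.3]
t 3.2 pos [ 558.  -160.7  202.6] yaw 12.3 zaxis [-0.  0. -1.] F [-0.8  0.3 -0.3] gap 1.0
shift tool [195.3 -13.6 168.6] rz 0.25
```

Emit:
{"fn": "servo_tool", "kwargs": {
  "steps": [
    {"x": 33,"y": -2,"z": 0,"rx": 0,"ry": 0,"rz": 0.2,"gripper": 0.7},
    {"x": 33,"y": -2,"z": 5,"rx": 0,"ry": 0,"rz": 0,"gripper": 0.7},
    {"x": 33,"y": -2,"z": 10,"rx": 0,"ry": 0,"rz": 0,"gripper": 0.7},
    {"x": 33,"y": -2,"z": 15,"rx": 0,"ry": 0,"rz": 0,"gripper": 0.7},
    {"x": 33,"y": -3,"z": 20,"rx": 0,"ry": 0,"rz": 0,"gripper": 0.7},
    {"x": 30,"y": -3,"z": 20,"rx": 0,"ry": 0,"rz": 0,"gripper": 0.7},
    {"x": 0,"y": 0,"z": 20,"rx": 0,"ry": 0,"rz": 0,"gripper": 0.7},
    {"x": 0,"y": 0,"z": 20,"rx": 0,"ry": 0,"rz": 0,"gripper": 0.7},
    {"x": 0,"y": 0,"z": 0,"rx": 0,"ry": 0,"rz": 0,"gripper": 0.7},
    {"x": 0,"y": 0,"z": 0,"rx": 0,"ry": 0,"rz": 0,"gripper": 0.7}
  ]
}}

```text
time_s: 4.2
ee_pos: [504.0, 27.1, 93.0]
ee_rot: [-1.977, -2.441, 0.0]
ft_force: [1.3, 0.6, 0.1]
finger_gap: 0.699
```

```bash
python3 - <<'E'
from h import *
gobed(-25,116,34,0)
for n in("wrist","scene"):cv2.imwrite(f"pics/{n}2.png",capture(n)[:,:,::-1])
E
```

```text
now bed [-24.1 115.7]
t 4.2 pos [504.   27.1  93. ] yaw 11.98 zaxis [-0.  0. -1.] F [1.3 0.6 0.1] gap 0.699
shift tool [ 0.3 -0.9 59. ] rz -0.07
```

View pics/wrist2.png

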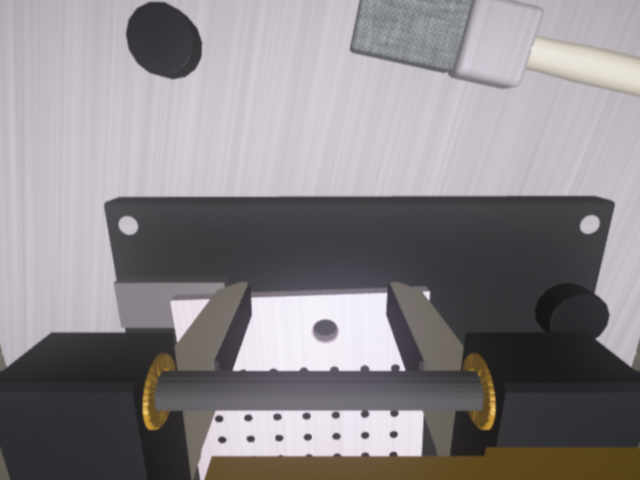

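View pics/scene2.png

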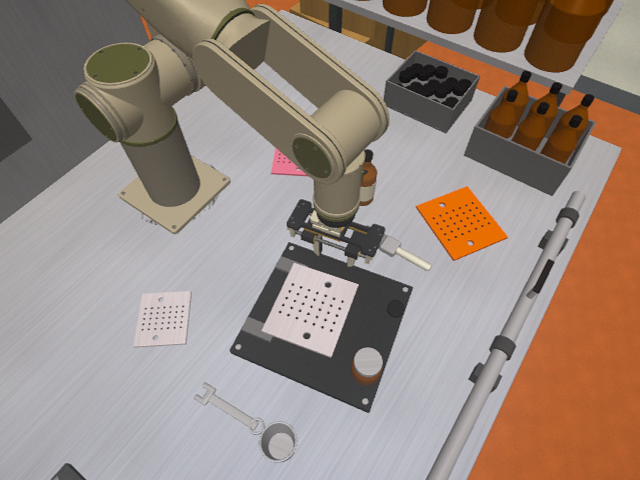

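The wrist view shows the left strip at (170,300), the plate's left edge at row ~293 and the left hole at (325,330). The fingers are just outboard of the plate and nothing is near the hand. I'll go down and creep in, reading the force.

Emit:
{"fn": "servo_tool", "kwargs": {
  "steps": [
    {"x": 0,"y": 0,"z": 20,"rx": 0,"ry": 0,"rz": 0,"gripper": 0.7},
    {"x": 0,"y": -1,"z": 20,"rx": 0,"ry": 0,"rz": 0,"gripper": 0.7},
    {"x": 0,"y": 0,"z": 12,"rx": 0,"ry": 0,"rz": 0,"gripper": 0.7},
    {"x": 0,"y": 0,"z": 7,"rx": 0,"ry": 0,"rz": 0,"gripper": 0.7},
    {"x": 0,"y": 0,"z": 0,"rx": 0,"ry": 0,"rz": 0,"gripper": 0.7},
    {"x": 0,"y": 0,"z": 0,"rx": 0,"ry": 0,"rz": 0,"gripper": 0.7}
  ]
}}

```text
time_s: 4.9
ee_pos: [503.7, 26.9, 34.5]
ee_rot: [1.979, 2.439, 0.001]
ft_force: [0.1, 0.6, 0.5]
finger_gap: 0.699
```

```bash
python3 - <<'E'
from h import *
gobed(-25,98,34,0)
p=camera_params("wrist");im=capture("wrist")[:,:,::-1];cv2.imwrite("pics/wrist3.png",im);g=cv2.cvtColor(im,cv2.COLOR_BGR2GRAY)
import pickle;pickle.dump(p,open("w3.pkl","wb"))
E
```

```text
now bed [-24.4 115.5]
t 4.9 pos [503.7  26.9  34.5] yaw 11.89 zaxis [ 0.001 -0.    -1.   ] F [0.1 0.6 0.5] gap 0.699
shift tool [-17.5  -0.6   0.5] rz -0.16
```

View pics/wrist3.png

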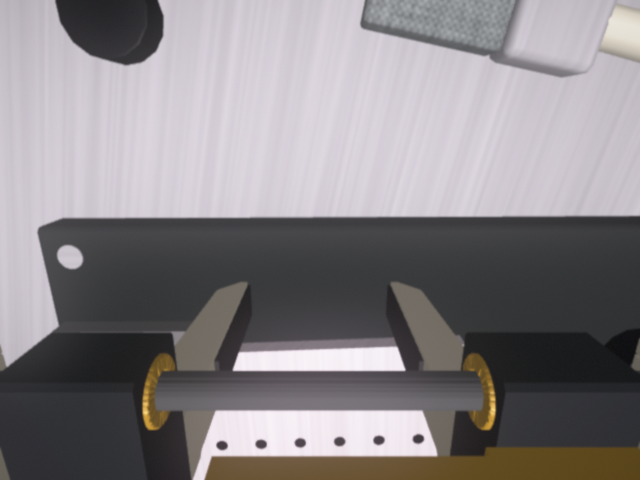

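```bash
python3 - <<'E'
from h import *
import pickle
p=pickle.load(open("w3.pkl","rb"))
for n,q,z in(("strip outer",(120,328),30),("plate topedge",(260,351),38),("plate topedge r",(385,346),38),("screw",(70,257),20),("bed edge top?",(300,222),20)):
    print(n,tobed(ray(p,q,z)).round(1))
E
```

```text
strip outer [-121.   102.1]
plate topedge [-52.7  94.5]
plate topedge r [ 5.5 96.9]
screw [-144.9  134.9]
bed edge top? [-33.8 151.9]
```

Emit:
{"fn": "servo_tool", "kwargs": {
  "steps": [
    {"x": -3,"y": 0,"z": 0,"rx": 0,"ry": 0,"rz": -0.2,"gripper": 0.7},
    {"x": -3,"y": 0,"z": 0,"rx": 0,"ry": 0,"rz": 0,"gripper": 0.7},
    {"x": -2,"y": 0,"z": 0,"rx": 0,"ry": 0,"rz": 0,"gripper": 0.7},
    {"x": -1,"y": 0,"z": 0,"rx": 0,"ry": 0,"rz": 0,"gripper": 0.7},
    {"x": -1,"y": 0,"z": 0,"rx": 0,"ry": 0,"rz": 0,"gripper": 0.7},
    {"x": 0,"y": 0,"z": 0,"rx": 0,"ry": 0,"rz": 0,"gripper": 0.7}
  ]
}}

```text
time_s: 5.55
ee_pos: [505.4, 17.4, 33.8]
ee_rot: [1.975, 2.443, 0.001]
ft_force: [-0.3, 2.9, 1.9]
finger_gap: 0.696
```

Emit:
{"fn": "servo_tool", "kwargs": {
  "steps": [
    {"x": -1,"y": 0,"z": 0,"rx": 0,"ry": 0,"rz": 0,"gripper": 0.7},
    {"x": -1,"y": 0,"z": 0,"rx": 0,"ry": 0,"rz": 0,"gripper": 0.7}
  ]
}}

```text
time_s: 5.75
ee_pos: [505.9, 15.4, 33.8]
ee_rot: [1.975, 2.443, 0.001]
ft_force: [1.6, 4.0, 1.5]
finger_gap: 0.702
```

Emit:
{"fn": "servo_tool", "kwargs": {
  "steps": [
    {"x": -1,"y": 0,"z": 0,"rx": 0,"ry": 0,"rz": 0,"gripper": 0.7},
    {"x": -1,"y": 0,"z": 0,"rx": 0,"ry": 0,"rz": 0,"gripper": 0.7}
  ]
}}

```text
time_s: 5.95
ee_pos: [506.3, 13.3, 33.8]
ee_rot: [1.975, 2.443, 0.001]
ft_force: [1.1, 3.6, 1.3]
finger_gap: 0.697
```

Emit:
{"fn": "servo_tool", "kwargs": {
  "steps": [
    {"x": -1,"y": 0,"z": 0,"rx": 0,"ry": 0,"rz": 0,"gripper": 0.7},
    {"x": -1,"y": 0,"z": 0,"rx": 0,"ry": 0,"rz": 0,"gripper": 0.7}
  ]
}}

```text
time_s: 6.15
ee_pos: [506.5, 11.2, 33.7]
ee_rot: [1.975, 2.443, 0.0]
ft_force: [1.1, 4.3, 0.6]
finger_gap: 0.699
```

```bash
python3 - <<'E'
from h import *
gobed(-25,98,34,0)
p=camera_params("wrist");im=capture("wrist")[:,:,::-1];cv2.imwrite("pics/wrist4.png",im)
import pickle;pickle.dump(p,open("w4.pkl","wb"))
E
```

```text
now bed [-24.9  99.6]
t 6.15 pos [506.5  11.2  33.7] yaw 12.09 zaxis [ 0.  0. -1.] F [1.1 4.3 0.6] gap 0.699
shift tool [-1.6 -0.1 -0.3] rz 0.04
```

View pics/wrist4.png

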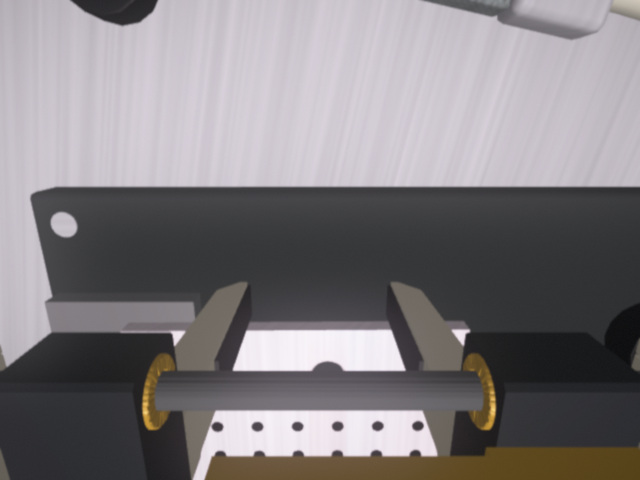

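```bash
python3 - <<'E'
from h import *
import pickle
p=pickle.load(open("w4.pkl","rb"));im=cv2.imread("pics/wrist4.png");g=cv2.cvtColor(im,cv2.COLOR_BGR2GRAY)
print("strip col",g[286:312,120].tolist());print("plate col",g[314:338,300].tolist())
for n,q,z in(("strip top outer",(120,302),30),("strip base",(120,295),20),("plate top",(260,330),38),("plate top r",(385,330),38),("plate bottom",(300,322),30),("strip inner far cnr",(200,303),30)):
    print(n,tobed(ray(p,q,z)).round(1))
E
```

```text
strip col [56, 56, 57, 57, 57, 57, 60, 64, 65, 66, 65, 66, 65, 65, 70, 87, 111, 126, 129, 130, 129, 129, 129, 129, 129, 129]
plate col [73, 73, 73, 74, 75, 75, 80, 95, 112, 121, 124, 123, 122, 122, 124, 147, 206, 238, 244, 244, 244, 244, 244, 244]
strip top outer [-119.   100.1]
strip base [-124.2   98.9]
plate top [-52.6  90. ]
plate top r [ 4.5 90. ]
plate bottom [-34.7  89.6]
strip inner far cnr [-81.5  99.6]
```

The wrist measurement now has the strip's outer edge at 100.1 (must be 100) and the plate's left edge at 90.0 at both places, so the plate is squared and laterally home. I'll back off, rise, turn 90° and go round to the robot side.

Emit:
{"fn": "servo_tool", "kwargs": {
  "steps": [
    {"x": 6,"y": 0,"z": 0,"rx": 0,"ry": 0,"rz": 0,"gripper": 0.7},
    {"x": 8,"y": 0,"z": 0,"rx": 0,"ry": 0,"rz": 0,"gripper": 0.7},
    {"x": 0,"y": 0,"z": -20,"rx": 0,"ry": 0,"rz": 0,"gripper": 0.7},
    {"x": 0,"y": 0,"z": -25,"rx": 0,"ry": 0,"rz": 0,"gripper": 0.7},
    {"x": 0,"y": 0,"z": -25,"rx": 0,"ry": 0,"rz": 0,"gripper": 0.7},
    {"x": 0,"y": 0,"z": -20,"rx": 0,"ry": 0,"rz": 0,"gripper": 0.7},
    {"x": -25,"y": -28,"z": 0,"rx": 0,"ry": 0,"rz": 0,"gripper": 0.7},
    {"x": -30,"y": -28,"z": 0,"rx": 0,"ry": 0,"rz": 0,"gripper": 0.7},
    {"x": -30,"y": -28,"z": 0,"rx": 0,"ry": 0,"rz": 0,"gripper": 0.7},
    {"x": -29,"y": -27,"z": 0,"rx": 0,"ry": 0,"rz": 0,"gripper": 0.7}
  ]
}}

```text
time_s: 7.2
ee_pos: [417.5, -110.3, 123.3]
ee_rot: [-1.974, -2.444, 0.001]
ft_force: [0.6, -0.2, 0.2]
finger_gap: 0.699
```

Emit:
{"fn": "servo_tool", "kwargs": {
  "steps": [
    {"x": 0,"y": 0,"z": 0,"rx": 0,"ry": 0,"rz": -8.5,"gripper": 0.7},
    {"x": 0,"y": 0,"z": 0,"rx": 0,"ry": 0,"rz": -8.5,"gripper": 0.7},
    {"x": 0,"y": 0,"z": 0,"rx": 0,"ry": 0,"rz": -8.5,"gripper": 0.7},
    {"x": 0,"y": 0,"z": 0,"rx": 0,"ry": 0,"rz": -8.5,"gripper": 0.7},
    {"x": 0,"y": 0,"z": 0,"rx": 0,"ry": 0,"rz": -8.5,"gripper": 0.7},
    {"x": 0,"y": 0,"z": 0,"rx": 0,"ry": 0,"rz": -8.5,"gripper": 0.7},
    {"x": 0,"y": 0,"z": 0,"rx": 0,"ry": 0,"rz": -8.5,"gripper": 0.7},
    {"x": 0,"y": 0,"z": 0,"rx": 0,"ry": 0,"rz": -8.5,"gripper": 0.7},
    {"x": 0,"y": 0,"z": 0,"rx": 0,"ry": 0,"rz": -8.5,"gripper": 0.7},
    {"x": 0,"y": 0,"z": 0,"rx": 0,"ry": 0,"rz": -8.5,"gripper": 0.7}
  ]
}}

```text
time_s: 8.2
ee_pos: [418.3, -109.3, 123.2]
ee_rot: [0.204, -3.134, 0.0]
ft_force: [0.1, -0.1, 0.5]
finger_gap: 0.701
```

```bash
python3 - <<'E'
from h import *
gobed(-138,0,34,90)
E
```

```text
now bed [-136.3    0.2]
t 8.2 pos [ 418.3 -109.3  123.2] yaw 97.45 zaxis [-0.001 -0.    -1.   ] F [ 0.1 -0.1  0.5] gap 0.701
shift tool [ 1.5 -0.3 89.2] rz -4.6
```

Emit:
{"fn": "servo_tool", "kwargs": {
  "steps": [
    {"x": 2,"y": 0,"z": 0,"rx": 0,"ry": 0,"rz": -4.6,"gripper": 0.7},
    {"x": 0,"y": 0,"z": 15,"rx": 0,"ry": 0,"rz": 0,"gripper": 0.7},
    {"x": 0,"y": 0,"z": 20,"rx": 0,"ry": 0,"rz": 0,"gripper": 0.7},
    {"x": 0,"y": 0,"z": 5,"rx": 0,"ry": 0,"rz": 0,"gripper": 0.7},
    {"x": 0,"y": 0,"z": 0,"rx": 0,"ry": 0,"rz": 0,"gripper": 0.7},
    {"x": 0,"y": 0,"z": 0,"rx": 0,"ry": 0,"rz": 0,"gripper": 0.7}
  ]
}}

```text
time_s: 8.8
ee_pos: [417.0, -109.9, 84.2]
ee_rot: [-0.32, 3.125, -0.0]
ft_force: [0.0, 0.6, 0.1]
finger_gap: 0.7
```

```bash
python3 - <<'E'
from h import *
gobed(-138,0,34,90)
p=camera_params("wrist");im=capture("wrist")[:,:,::-1];cv2.imwrite("pics/wrist5.png",im)
cv2.imwrite("pics/top5.png",capture("top")[:,:,::-1])
import pickle;pickle.dump(p,open("w5.pkl","wb"))
E
```

```text
now bed [-137.8   -0.2]
t 8.8 pos [ 417.  -109.9   84.2] yaw 101.7 zaxis [ 0. -0. -1.] F [0.  0.6 0.1] gap 0.7
shift tool [ 0.3  0.2 50.2] rz -0.35
```

View pics/wrist5.png

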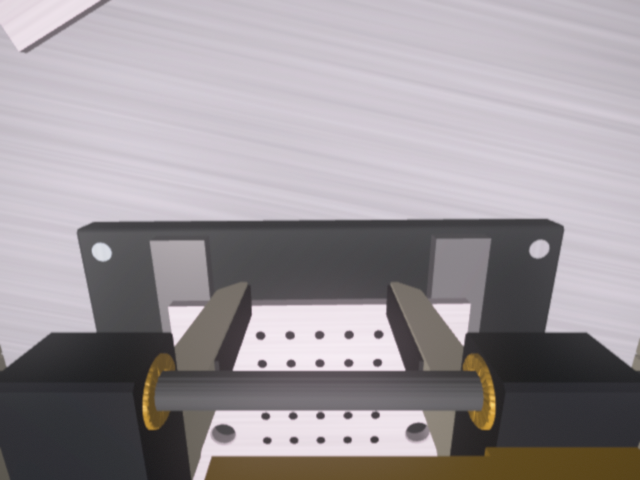

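The view shows both strips either side of the plate, with the plate's near corners at about (169,304) and (470,303). I'll check the centring.

```bash
python3 - <<'E'
from h import *
import pickle
p=pickle.load(open("w5.pkl","rb"));im=cv2.imread("pics/wrist5.png");g=cv2.cvtColor(im,cv2.COLOR_BGR2GRAY).astype(int)
def edges(r,a,b): 
    v=np.diff(g[r,a:b]); return [(a+i,int(v[i])) for i in range(len(v)) if abs(v[i])>12]
print(edges(265,140,230));print(edges(265,420,500));print(edges(310,150,200));print(edges(310,450,500))
for n,q,z in (("sl out",(156,265),30),("sl in",(210,265),30),("sr in",(430,265),30),("sr out",(490,265),30),("pl l",(169,308),38),("pl r",(470.5,308),38),("near l",(270,305),38),("near r",(370,304),38),("hole l",(224,433),38),("hole r",(417,431),38)):
    print(n,tobed(ray(p,q,z)).round(1))
E
```

```text
[(151, 18), (152, 37), (153, 18), (205, -27), (206, -37), (207, -18)]
[(433, 24), (434, 13), (486, -18), (487, -29), (488, -15)]
[(158, 24), (159, 29), (167, 35), (168, 31)]
[(468, -15), (469, -49), (470, -26), (480, -17), (481, -31), (482, -16)]
sl out [-139.5  -97.8]
sl in [-139.2  -65.6]
sr in [-138.3   65.6]
sr out [-138.   101.4]
pl l [-115.1  -90. ]
pl r [-113.9   89.4]
near l [-116.7  -29.8]
near r [-116.9   29.5]
hole l [-22.8 -64.6]
hole r [-23.6  63.7]
```

The plate is centred to within 0.5 mm: its edges are at −90.0 and +89.4, and the strips are symmetric. I'll lower between the strips and push.

Emit:
{"fn": "servo_tool", "kwargs": {
  "steps": [
    {"x": 0,"y": 0,"z": 15,"rx": 0,"ry": 0,"rz": -0.3,"gripper": 0.7},
    {"x": 0,"y": 0,"z": 18,"rx": 0,"ry": 0,"rz": 0,"gripper": 0.7},
    {"x": 0,"y": 0,"z": 12,"rx": 0,"ry": 0,"rz": 0,"gripper": 0.7},
    {"x": 0,"y": 0,"z": 5,"rx": 0,"ry": 0,"rz": 0,"gripper": 0.7},
    {"x": 0,"y": 0,"z": 0,"rx": 0,"ry": 0,"rz": 0,"gripper": 0.7}
  ]
}}

```text
time_s: 9.4
ee_pos: [416.5, -109.9, 33.3]
ee_rot: [0.328, -3.123, -0.001]
ft_force: [0.8, -0.1, -0.3]
finger_gap: 0.702
```

Emit:
{"fn": "servo_tool", "kwargs": {
  "steps": [
    {"x": -3,"y": 0,"z": 0,"rx": 0,"ry": 0,"rz": 0,"gripper": 0.7},
    {"x": -3,"y": 0,"z": 0,"rx": 0,"ry": 0,"rz": 0,"gripper": 0.7},
    {"x": -2,"y": 0,"z": 0,"rx": 0,"ry": 0,"rz": 0,"gripper": 0.7},
    {"x": -2,"y": 0,"z": 0,"rx": 0,"ry": 0,"rz": 0,"gripper": 0.7},
    {"x": -2,"y": 0,"z": 0,"rx": 0,"ry": 0,"rz": 0,"gripper": 0.7},
    {"x": -2,"y": 0,"z": 0,"rx": 0,"ry": 0,"rz": 0,"gripper": 0.7}
  ]
}}

```text
time_s: 10.0
ee_pos: [430.3, -107.1, 33.6]
ee_rot: [0.329, -3.123, 0.0]
ft_force: [-4.8, -0.7, 4.1]
finger_gap: 0.699
```

```bash
python3 -c "
from h import *
gobed(-89.5,0,34,90)"
```

```text
now bed [-124.2   -0.2]
t 10.0 pos [ 430.3 -107.1   33.6] yaw 102.01 zaxis [-0.001 -0.    -1.   ] F [-4.8 -0.7  4.1] gap 0.699
shift tool [-34.7   0.2  -0.4] rz -0.04
```

Emit:
{"fn": "servo_tool", "kwargs": {
  "steps": [
    {"x": -2,"y": 0,"z": 0,"rx": 0,"ry": 0,"rz": 0,"gripper": 0.7},
    {"x": -2,"y": 0,"z": 0,"rx": 0,"ry": 0,"rz": 0,"gripper": 0.7},
    {"x": -2,"y": 0,"z": 0,"rx": 0,"ry": 0,"rz": 0,"gripper": 0.7},
    {"x": -2,"y": 0,"z": 0,"rx": 0,"ry": 0,"rz": 0,"gripper": 0.7},
    {"x": -2,"y": 0,"z": 0,"rx": 0,"ry": 0,"rz": 0,"gripper": 0.7},
    {"x": -2,"y": 0,"z": 0,"rx": 0,"ry": 0,"rz": 0,"gripper": 0.7},
    {"x": -2,"y": 0,"z": 0,"rx": 0,"ry": 0,"rz": 0,"gripper": 0.7},
    {"x": -2,"y": 0,"z": 0,"rx": 0,"ry": 0,"rz": 0,"gripper": 0.7},
    {"x": -2,"y": 0,"z": 0,"rx": 0,"ry": 0,"rz": 0,"gripper": 0.7},
    {"x": -2,"y": 0,"z": 0,"rx": 0,"ry": 0,"rz": 0,"gripper": 0.7}
  ]
}}

```text
time_s: 11.0
ee_pos: [449.5, -103.0, 33.5]
ee_rot: [0.328, -3.123, -0.0]
ft_force: [-5.1, -1.7, 3.8]
finger_gap: 0.698
```

Emit:
{"fn": "servo_tool", "kwargs": {
  "steps": [
    {"x": -2,"y": 0,"z": 0,"rx": 0,"ry": 0,"rz": 0,"gripper": 0.7},
    {"x": -2,"y": 0,"z": 0,"rx": 0,"ry": 0,"rz": 0,"gripper": 0.7}
  ]
}}

```text
time_s: 11.2
ee_pos: [453.4, -102.2, 33.5]
ee_rot: [0.328, -3.123, -0.0]
ft_force: [-4.5, -1.3, 4.5]
finger_gap: 0.702
```

Emit:
{"fn": "servo_tool", "kwargs": {
  "steps": [
    {"x": -1,"y": 0,"z": 0,"rx": 0,"ry": 0,"rz": 0,"gripper": 0.7},
    {"x": -1,"y": 0,"z": 0,"rx": 0,"ry": 0,"rz": 0,"gripper": 0.7}
  ]
}}

```text
time_s: 11.4
ee_pos: [455.6, -101.7, 33.5]
ee_rot: [0.328, -3.123, -0.0]
ft_force: [-4.6, -1.0, 3.2]
finger_gap: 0.698
```

Emit:
{"fn": "servo_tool", "kwargs": {
  "steps": [
    {"x": -1,"y": 0,"z": 0,"rx": 0,"ry": 0,"rz": 0,"gripper": 0.7},
    {"x": -1,"y": 0,"z": 0,"rx": 0,"ry": 0,"rz": 0,"gripper": 0.7}
  ]
}}

```text
time_s: 11.6
ee_pos: [457.8, -101.2, 33.5]
ee_rot: [0.328, -3.124, -0.0]
ft_force: [-2.8, -0.3, 0.7]
finger_gap: 0.698
```

```bash
python3 - <<'E'
from h import *
gobed(-89.5,0,34,90)
import pickle;pickle.dump(camera_params("wrist"),open("w6.pkl","wb"))
for n in("wrist","scene"):cv2.imwrite(f"pics/{n}6.png",capture(n)[:,:,::-1])
im=cv2.imread("pics/scene6.png")[230:420,220:430];cv2.imwrite("pics/scene6c.png",cv2.resize(im,None,fx=3,fy=3,interpolation=cv2.INTER_CUBIC))
E
```

```text
now bed [-96.   -0.2]
t 11.6 pos [ 457.8 -101.2   33.5] yaw 101.99 zaxis [-0.  0. -1.] F [-2.8 -0.3  0.7] gap 0.698
shift tool [-6.5  0.2 -0.5] rz -0.06
```

View pics/wrist6.png

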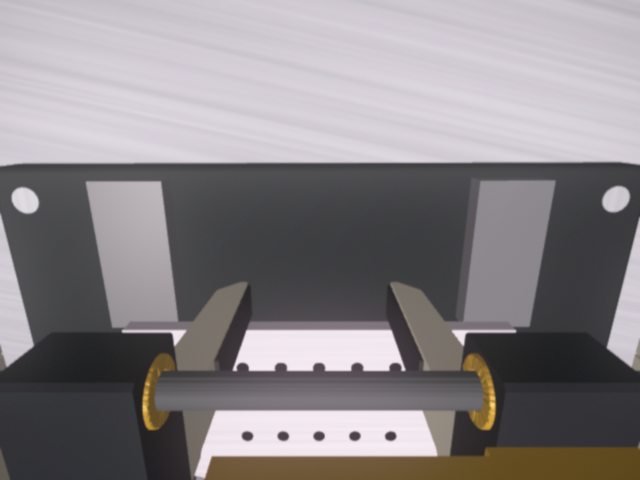

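View pics/scene6c.png

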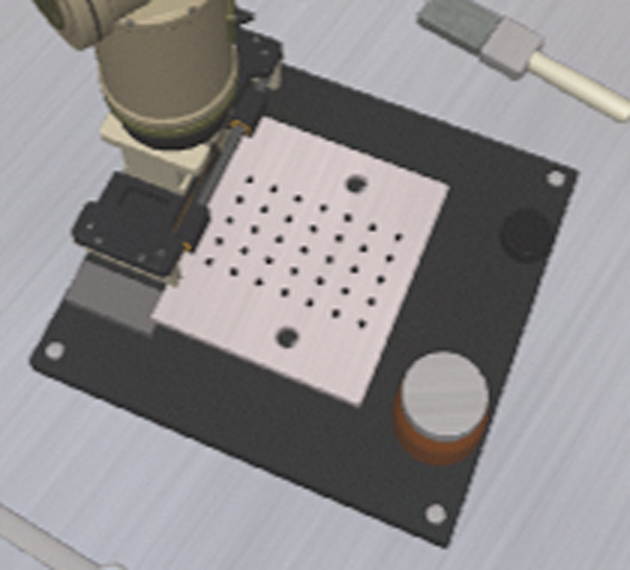

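The plate is squared and close to home, and the force dropped to 3 N. The holes show dark in the scene crop at (357,184) and (287,337). I'll continue in small steps.

Emit:
{"fn": "servo_tool", "kwargs": {
  "steps": [
    {"x": -1,"y": 0,"z": 0,"rx": 0,"ry": 0,"rz": 0,"gripper": 0.7},
    {"x": -1,"y": 0,"z": 0,"rx": 0,"ry": 0,"rz": 0,"gripper": 0.7}
  ]
}}

```text
time_s: 11.9
ee_pos: [459.9, -100.8, 33.5]
ee_rot: [0.328, -3.124, -0.0]
ft_force: [-2.1, 0.1, -1.3]
finger_gap: 0.7
```

Emit:
{"fn": "servo_tool", "kwargs": {
  "steps": [
    {"x": -1,"y": 0,"z": 0,"rx": 0,"ry": 0,"rz": 0,"gripper": 0.7},
    {"x": -1,"y": 0,"z": 0,"rx": 0,"ry": 0,"rz": 0,"gripper": 0.7}
  ]
}}

```text
time_s: 12.1
ee_pos: [462.6, -100.5, 34.0]
ee_rot: [-0.328, 3.123, -0.0]
ft_force: [0.5, 0.4, 0.5]
finger_gap: 0.7
```

Emit:
{"fn": "servo_tool", "kwargs": {
  "steps": [
    {"x": -1,"y": 0,"z": 0,"rx": 0,"ry": 0,"rz": 0,"gripper": 0.7},
    {"x": 0,"y": 0,"z": 0,"rx": 0,"ry": 0,"rz": 0,"gripper": 0.7}
  ]
}}

```text
time_s: 12.3
ee_pos: [463.3, -100.2, 33.9]
ee_rot: [-0.328, 3.124, -0.0]
ft_force: [0.3, 0.8, -0.2]
finger_gap: 0.7
```

```bash
python3 - <<'E'
from h import *
gobed(-89.5,0,34,90)
import pickle;pickle.dump(camera_params("wrist"),open("w7.pkl","wb"))
for n in("wrist","scene"):cv2.imwrite(f"pics/{n}7.png",capture(n)[:,:,::-1])
im=cv2.imread("pics/scene7.png")[230:420,220:430];cv2.imwrite("pics/scene7c.png",cv2.resize(im,None,fx=3,fy=3,interpolation=cv2.INTER_CUBIC))
E
```

```text
now bed [-90.4  -0.4]
t 12.3 pos [ 463.3 -100.2   33.9] yaw 102.0 zaxis [ 0.001 -0.    -1.   ] F [ 0.3  0.8 -0.2] gap 0.7
shift tool [-0.9  0.4 -0.1] rz -0.05
```

View pics/wrist7.png

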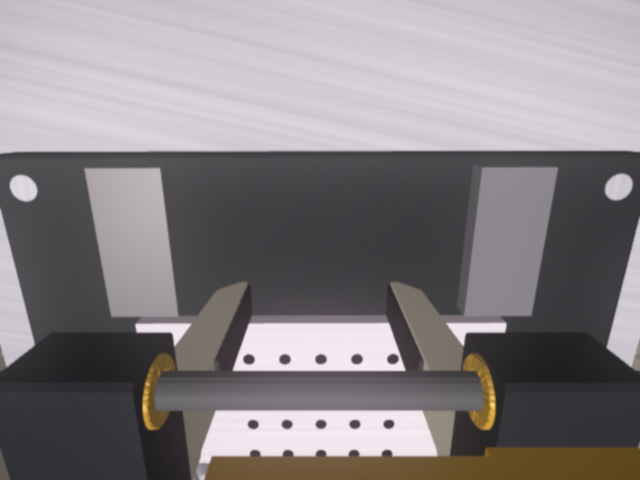

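View pics/scene7c.png

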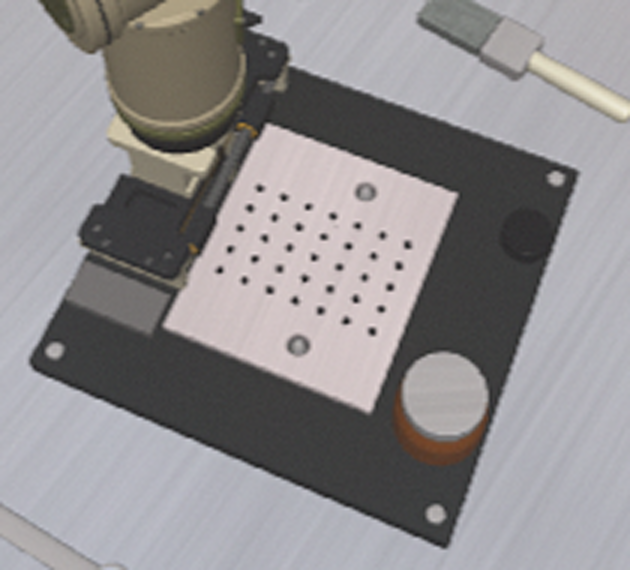

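It has dropped. Bright pin tips show in both holes in the scene crop, at (366,191) and (299,345), and the push force is gone. The plate's near edge in the wrist view shrank from 392 to 367 px, which fits a 10 mm drop. I'll take the hand away and check.

Emit:
{"fn": "servo_tool", "kwargs": {
  "steps": [
    {"x": 5,"y": 0,"z": 0,"rx": 0,"ry": 0,"rz": 0,"gripper": 0.7},
    {"x": 10,"y": 0,"z": 0,"rx": 0,"ry": 0,"rz": 0,"gripper": 0.7},
    {"x": 10,"y": 0,"z": 0,"rx": 0,"ry": 0,"rz": 0,"gripper": 0.7},
    {"x": 0,"y": 0,"z": -25,"rx": 0,"ry": 0,"rz": 0,"gripper": 0.7},
    {"x": 0,"y": 0,"z": -30,"rx": 0,"ry": 0,"rz": 0,"gripper": 0.7},
    {"x": 0,"y": 0,"z": -30,"rx": 0,"ry": 0,"rz": 0,"gripper": 0.7},
    {"x": 0,"y": 0,"z": -30,"rx": 0,"ry": 0,"rz": 0,"gripper": 0.7},
    {"x": 0,"y": 0,"z": -30,"rx": 0,"ry": 0,"rz": 0,"gripper": 0.7},
    {"x": 10,"y": 0,"z": -10,"rx": 0,"ry": 0,"rz": 0,"gripper": 0.7},
    {"x": 0,"y": 0,"z": 0,"rx": 0,"ry": 0,"rz": 0,"gripper": 0.7}
  ]
}}

```text
time_s: 13.4
ee_pos: [428.6, -108.2, 190.6]
ee_rot: [-0.327, 3.121, -0.003]
ft_force: [-0.1, -0.5, -1.6]
finger_gap: 0.699
```

```bash
python3 - <<'E'
from h import *
print(sense()["time_s"])
p=camera_params("wrist");w=capture("wrist")[:,:,::-1].copy();cv2.imwrite("pics/wrist8.png",w)
s=capture("scene")[:,:,::-1].copy();cv2.imwrite("pics/scene8.png",s)
import pickle;pickle.dump(p,open("w8.pkl","wb"))
ps=camera_params("scene")
c,b,m=quad(s.min(2)>140,(305,320)) 
print(cv2.contourArea(c))
# bystander change vs first picture
a=cv2.imread("pics/scene0.png");d=(cv2.absdiff(a,s).max(2)>40).astype(np.uint8)
k,l,st,ce=cv2.connectedComponentsWithStats(d)
for i in range(1,k):
    if st[i,4]>15: print("diff",st[i],ce[i].round())
E
```

```text
13.4
5435.0
diff [   82     0   216   285 22459] [213. 117.]
diff [306   0  34  35 366] [322.  12.]
diff [349   0   9  21 116] [352.   9.]
diff [136  68  11   9  20] [142.  72.]
diff [139  72  10   8  26] [143.  76.]
diff [ 73  76  37  44 640] [91. 96.]
diff [113  81  40  21  75] [127.  91.]
diff [119  85  35  19  53] [134.  91.]
diff [128  91  21  12  28] [137.  96.]
diff [ 261  263  112  105 3084] [318. 314.]
diff [324 282   8   6  40] [328. 284.]
diff [305 289   6   5  16] [308. 291.]
diff [338 291   7   6  29] [341. 294.]
diff [302 295   6   6  16] [305. 297.]
diff [303 332   8   7  47] [306. 335.]
diff [316 342   7   7  38] [319. 345.]
```

View pics/scene8.png

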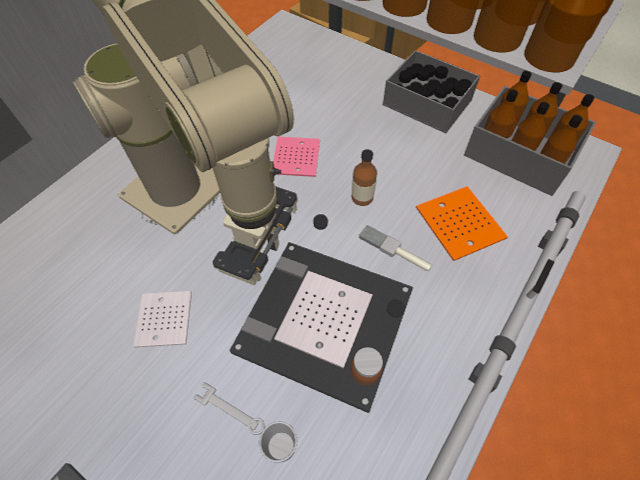

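View pics/wrist8.png

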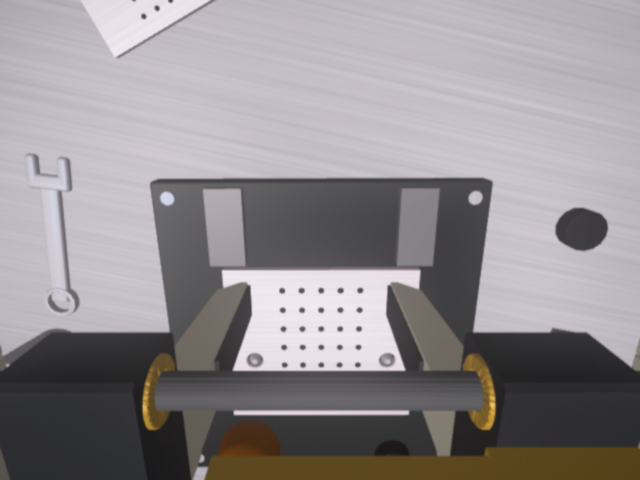

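The scene view shows the plate clear of both strips with pins in both holes. The bystanders show no change against the first picture (differences only at the plate and the arm). Last check is flatness: at z = 28 both widths should come out at about 180 mm.

```bash
python3 - <<'E'
from h import *
import pickle
p=pickle.load(open("w8.pkl","rb"));im=cv2.imread("pics/wrist8.png")
g=cv2.cvtColor(im,cv2.COLOR_BGR2GRAY)
for r in (275,405,410):
    x=np.where(g[r]>185)[0]; x=x[(x>200)&(x<440)]; print(r,x.min(),x.max())
    for z in(28,38): print(z,tobed(ray(p,(x.min()-.5,r),z)).round(1),tobed(ray(p,(x.max()+.5,r),z)).round(1))
c=g[:,320];print("near",np.where(c[255:285]>180)[0][:1]+255)
for q in((320,269),(320,414),(320,266)): print(tobed(ray(p,q,28)).round(1))
for q in((255,359),(387,359)): print("pin",tobed(ray(p,q,30)).round(1))
E
```

```text
275 223 419
28 [-75.4 -89.5] [-75.1  89.7]
38 [-79.5 -86.8] [-79.2  86.9]Traceback (most recent call last):
  File "<stdin>", line 6, in <module>
    return umr_minimum(a, axis, None, out, keepdims, initial, where)
ValueError: zero-size array to reduction operation minimum which has no identity
```

```bash
python3 - <<'E'
from h import *
import pickle
p=pickle.load(open("w8.pkl","rb"))
for q in((234,414),(409,414),(223,270),(419,270)): print(q,tobed(ray(p,q,28)).round(1))
for q in((255,359),(387,359)): print("pin",tobed(ray(p,q,30)).round(1))
hand_in()
E
```

```text
(234, 414) [ 79.  -89.6]
(409, 414) [79.1 90.5]
(223, 270) [-80.3 -88.7]
(419, 270) [-79.9  88.9]
pin [ 11.9 -64.1]
pin [12.1 64.2]
the job is handed in; nothing more can be done
```

The plate is home: both large holes are over the pins and it lies flat on the bed. I handed the job in at about 13.5 s with the hand clear of everything.

**What I did:** I pushed the plate's left edge sideways with two fingertips, at about 4 N, until it was square and centred on the bed. Then I pushed its robot-side edge away from the robot, at about 5 N, until it dropped. I did not grip or lift it.

**Last checks:**
- **Position:** taking the plate's top at z = 28 mm, its corners measure x −80 and +79, y −89 to +90 in the bed frame. Home is ±80 and ±90.
- **Flatness:** the near and far edges measure 178 and 180 mm at that height. At the undropped height the near edge would come out at only 174 mm.
- **Pins:** bright pin tips show in both holes, and the push force fell to zero when the plate dropped.
- **Bystanders:** comparing the first and last scene pictures showed changes only at the plate and the arm.

**Disagreements:**
- The top and scene cameras differed by up to 5 mm on the bed's y position, so I used the strips seen by the wrist camera as the reference.
- The wrist camera puts the pins at x ≈ 12 instead of 15, about the same as its other errors along x.

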